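Clamp a circuit board in the test jig

TASK

Clamp the circuit board in the test jig: lower the jig's clear gate gently onto the board, then push the red cam lever through its quarter turn until it bears firmly on its end stop. Feel for the stop and do not strain it, and leave the other things on the bench where they are.

Things in the scene. Friction and masses are not known exactly. Their poses are not given: they have to be found in the camera images.
- jig: board test jig: grey metal box 170 (x) x 150 (y) x 55 mm high, fixed to the bench. Origin: centre of its underside; at yaw 0 its x points away from the robot, y left, z up. 'In the jig' below means mm in this frame. A clear gate is hinged along its left (+y) edge; a cam lever with red handle stands on a post at its front right (-x, -y) corner
- gate (a joint): gate angle, rad: 0 = clamped, about 0.02 = lying on the board, 1.57 = upright. Clear plate in an aluminium frame, 150 x 142 x 8 mm, 0.3 kg. It turns about the hinge axis along jig x. The hinge is stiff (0.32 N m), so the gate stays where it is left; up to 4 N at the bar moves it
- gate_hinge (a point): point on the gate's hinge axis level with the bar, at (32, 78, 98) in the jig
- gate_bar (a point): middle of the gate's black pull bar: round, 12 mm diameter, along jig x, 52 mm free between its two legs, 30 mm clear of the frame's edge, 186 mm from the hinge axis; at (32, -108, 98) in the jig when the gate is closed, with free room below it
- push_rods: four steel rods with rubber feet, fixed under the gate, that press on the board. Origin on the hinge axis, at (0, 78, 98) in the jig. The board under them is sprung: it yields from about 14 N, then 1 mm per 14 N; clamped, they press with 20 to 30 N. Pressing the bar down with 5 to 8 N is enough to lay the gate on the board
- board: green circuit board with parts, 100 x 80 x 20 mm, 0.12 kg, lying loose in the jig on a sprung white carrier plate, over two guide pins. Origin: centre of its underside, at (0, 0, 68) in the jig before clamping
- carrier (a joint): how far the sprung carrier plate under the board is pressed down, m: 0 = free, about 0.0009 with the gate clamped
- lever (a joint): angle of the cam lever about its upright post, rad: 0 = open, red handle pointing to jig -x; grows anticlockwise seen from above, so the handle swings through jig -x-y to jig -y. It stays where it is left. It ends at a stop screw whose setting is unknown: the stop may be anywhere from 1.33 to 1.80 rad
- lever_pivot (a point): point on the lever's axis at handle height, at (-58, -90, 118) in the jig. The lever is stiff: at 80 mm from the axis it takes about 5 N to turn it, up to 8 N from 0.5 to 1.25 rad while it draws the gate down, then 5 to 6 N; at the stop the force climbs steeply, about 4 N per mm there; 3 to 9 N above the turning force is a firm bearing on the stop, more strains it
- lever_grip (a point): point on the centre line of the lever's red round handle, 80 mm from the lever's axis. The handle is 18 mm in diameter, level, 118 mm above the bench, and runs from 44 to 112 mm from the axis; free space all round it over its whole swing, 100 mm free beneath it
- cam_hub: the lever's steel hub, 26 mm diameter; away from the handle it has a tongue with a roller that runs up a ramp on the gate's corner and draws the gate down the last 3 mm (jams if the gate is 5 mm too high there; the gate cannot close if the lever is turned first). Its lug meets the stop screw 19 mm from the axis. Origin on the axis, 100 mm above the bench
- stop_bracket: small aluminium bracket beside the lever's post with the brass, rubber-tipped stop screw (part of it). Origin at the jig's origin
- spare_board: bystander: a spare green circuit board with an aluminium heatsink, 90 x 60 x 30 mm, lying on the bench left of the jig; origin under its centre
- screwdriver: bystander: red-handled screwdriver, 180 mm, lying right of the jig; origin under its middle
- cutters: bystander: side cutters with black handles, 130 x 65 x 16 mm; origin under their middle
- solder_reel: bystander: reel of solder, 60 mm across, 37 mm high; origin under its centre
- flux_pot: bystander: small pot with a green cap, 44 mm across, 36 mm high; origin under its centre
- screw_tin: bystander: open steel tin, 90 x 70 x 22 mm; origin under its centre
- multimeter: bystander: yellow multimeter lying flat, 150 x 76 x 45 mm; origin under its centre
There are look-alikes about, which are no part of the job. What is shaped like the board but orange or purple is not meant.

How it is judged:
By the outcome, as a careful person would: the job done as asked, in the order asked, and still so for the second after the job is handed in, with the robot touching nothing.
It also fails if it takes over 67 s, if anything falls off the work surface, if the arm or the gripper's body presses on something with over 40 N, if the wrist force passes 120 N, or if a joint passes its speed limit or range.

ROBOT

A 6-joint arm with a two-finger parallel gripper is mounted at the origin on the work surface. World frame = base frame: x ahead of the robot, y to its left, z up, the work surface at z = 0. Lengths are in mm, angles in rad, forces in N, time in s.
With the tool pointing down it reaches from about 200 to 875 mm from the base axis. Payload 3.4 kg.
Tool frame: the origin (TCP) lies at the very end of the fingers, on their centre line; the grasp point (between the pads) lies 19 mm behind it; z points along the fingers, y is the line along which they close (so a half turn about z gives the same grasp; the last joint's range is limited). The gripper opens to 94 mm and grips with 3 to 60 N. Pads are 16 mm wide; open, the fingers measure 119 mm over their backs; the gripper's body (75 mm by 177 mm) begins 78 mm behind the grasp point.
Start: joints at [1.041, 0.276, 1.505, -0, 1.361, -0.121], TCP at [228.588, 527.648, 205.493] pointing down, gripper open.
Joint ranges: [-2.89, 2.89], [-0.75, 2.08], [0.22, 2.7], [-1.18, 4.32], [0.11, 2.71], [-2.7, 2.7]. Speed limits (rad/s): [2.57, 2.57, 3.14, 3.14, 3.14, 3.14].

INTERFACE

Orientations are given as a 3x3 rotation matrix whose columns are the frame's x, y, z axes.
In Python, from plant import state, imaging, bot, spotter gives the robot as it stands.
- The arm moves only by the shell command python3 -m crank 'ROWS' [FORCE]. ROWS is JSON, a list that holds one entry, the list of rows, each a list of 7 numbers: the shift along the tool's x, y, z in m, then the turn, a rotation vector about the tool's x, y, z in units of 6 degrees (1.0 is 6 degrees), then the opening, from 0 (shut) to 1 (fully open). In form: [[[x, y, z, wx, wy, wz, grip], ...]]. A call has 1 to 12 rows; each row shifts and turns the commanded pose from where the row before left it, along the tool's axes as they then stand; what a row does not reach is not made up. A row lasts 1/12 s, in which the tool goes at most 41.7 mm and 7.16 degrees, less where a joint would pass 70% of its speed; a pose out of reach is approached as far as the arm can. A call is refused whole if a number of a shift passes 0.0417 or a number of a turn 1, either way. A call with a gripper value outside its range is refused whole. The fingers move at their own pace and stop on an object; FORCE is the grip in N (left out, the last holds). Time passes only in rows, so rows that do not move let the fingers close. It gives the time, the measured TCP pose, the force, the opening and the grip force at its end, in the units of the state.
- state(): the state, without advancing time (a new reading comes with each control period).
- imaging.get_image(name): name is "scene" or "top" or "wrist"; returns a dict with "pixels" (480x640x3 uint8, blue, green, red), "fx", "fy", "cx", "cy" (pixels), "extrinsics" (4x4, takes a point from camera to world coordinates); the wrist camera has in their place "mount" (4x4, takes a point from camera to tool coordinates, whose origin is the TCP and whose axes are the flange's). Camera axes: x right, y up, looking along -z (the intrinsics and any distortion apply to the point x, -y, -z); pixel columns grow to the right and rows downward; lengths in mm; the calibration is good to about 2 mm. The wrist camera is an equidistant fisheye: a pixel r from the principal point sees the ray r / f radians off the axis. A picture is of the moment at which its call begins: read the wrist's pose just before it. There is no depth.
- bot.hand_in(): hands the job in; it is judged then, once.
Trained networks look in the newest picture that a camera, given by its name, has taken for a name from the list of things; names that differ only in an ending like _2 or _b are one class to them, and where a whole thing is asked for, a point or a joint stands for the part that bears it (a point fixed in the world has none). Each returns a list of dicts, best first, with "confidence" (0 to 1); they miss things now and then, are a little off and sometimes report something else, mostly with a low value. They report only what shows in the picture. A call takes as long as a camera call. They do not tell look-alikes from the thing itself.
- spotter.find_in(camera, thing): "rect" ([left, top, right, bottom] as shares, 0 to 1, of the picture: columns of its width, rows of its height, round what is visible of it).
The state is a dict: "time": time; "joint_pos": joint angles; "joint_vel": joint speeds; "tau": joint torques, N m; "tcp_pos": TCP position; "eef_rot": TCP orientation; "ft_force": force on the tool from outside, world axes, zero at the start; "ft_torque": the same for the moment, N m; "finger_gap": opening from 0.0 (shut) to 1.0 (fully open); "gripper_force": force on a finger pad.
Only numpy, scipy, OpenCV 4.12 (cv2) and the standard library are available. Lean on these libraries where they do the work, as an engineer would, in place of code of your own. Each camera call takes 0.05 s, during which the arm holds its last target. There are 200 camera calls.

## Working session

There is one attempt and no reset: what is moved stays moved. The work goes in short steps, Python scripts to look and compute and a shell command to move; the robot and the scene stay as the last step left them, time stands still between calls to the robot, and variables do not carry over. Pictures are saved under pics/ and viewed, at most 10 in all, crops included, and the job is handed in when it is done.

```bash
mkdir -p pics; ls; python3 - <<'E'
from plant import state, imaging, bot, spotter
import cv2,numpy as np
print(state())
for c in ["scene","top"]:
    d=imaging.get_image(c); cv2.imwrite(f"pics/{c}0.png",d["pixels"])
    print(c,d["fx"],d["fy"],d["cx"],d["cy"],np.round(d["extrinsics"],3).tolist(),[k for k in d])
    for t in ["jig","gate_bar","lever_grip","board","cam_hub"]:
        print(t,[(round(r["confidence"],2),np.round(np.array(r["rect"])*[640,480,640,480]).tolist()) for r in spotter.find_in(c,t)][:3])
E
```

```text
pics
{'time': 0.0, 'joint_pos': array([ 1.04100360e+00,  2.76575912e-01,  1.50612738e+00, -4.50933068e-05,
        1.36069815e+00, -1.21013259e-01]), 'joint_vel': array([-3.31000114e-04,  8.81789790e-06, -1.32888220e-03,  1.89822281e-04,
        4.35854741e-04, -5.14536844e-04]), 'tau': array([-2.05870865e-04, -4.04587877e+01, -2.37236238e+01,  7.00117671e-02,
        3.46807740e-02, -1.47061078e-04]), 'tcp_pos': array([228.29150463, 527.1116191 , 204.61792887]), 'eef_rot': array([[-9.17610331e-01,  3.97480204e-01, -8.76021460e-04],
       [ 3.97481131e-01,  9.17608982e-01, -1.58310852e-03],
       [ 1.74590862e-04, -1.80087874e-03, -9.99998363e-01]]), 'ft_force': array([ 0.1062077 , -0.10546319,  0.54679184]), 'ft_torque': array([ 0.03889188, -0.02318138,  0.02676385]), 'gripper_force': 0.0, 'finger_gap': 1.0002076645610816}
scene 464.37700294022625 464.37700294022625 315.3902395855936 240.29452565913363 [[-0.441, -0.762, 0.474, 1143.024], [0.898, -0.375, 0.231, 235.203], [0.001, 0.528, 0.85, 1158.686], [0.0, 0.0, 0.0, 1.0]] ['pixels', 'fx', 'fy', 'cx', 'cy', 'extrinsics']
jig [(0.7
[... 348 characters left out ...]
2.0, 252.0, 331.0, 270.0]), (0.43, [498.0, 290.0, 521.0, 315.0])]
top 565.3735851601718 565.3735851601718 315.58665534631086 239.0206307443834 [[-0.023, 0.993, -0.118, 346.338], [-1.0, -0.024, -0.006, -47.051], [-0.009, 0.118, 0.993, 1566.294], [0.0, 0.0, 0.0, 1.0]] ['pixels', 'fx', 'fy', 'cx', 'cy', 'extrinsics']
jig [(0.63, [236.0, 161.0, 335.0, 252.0])]
gate_bar [(0.78, [238.0, 162.0, 260.0, 230.0]), (0.53, [235.0, 159.0, 330.0, 251.0]), (0.25, [251.0, 180.0, 294.0, 222.0])]
lever_grip [(0.74, [301.0, 200.0, 329.0, 255.0])]
board [(0.73, [260.0, 182.0, 294.0, 220.0]), (0.62, [345.0, 252.0, 390.0, 288.0]), (0.57, [242.0, 255.0, 281.0, 293.0])]
cam_hub [(0.55, [302.0, 201.0, 317.0, 218.0])]
```

```bash
python3 - <<'E'
import cv2,numpy as np
a=cv2.imread("pics/scene0.png")[170:390,240:500]; b=cv2.imread("pics/top0.png")[120:320,180:420]
a=cv2.resize(a,(709,600),interpolation=3); b=cv2.resize(b,(720,600),interpolation=3)
cv2.imwrite("pics/a.png",a);cv2.imwrite("pics/b.png",b)
E
```

```text
(no output)
```

View pics/a.png

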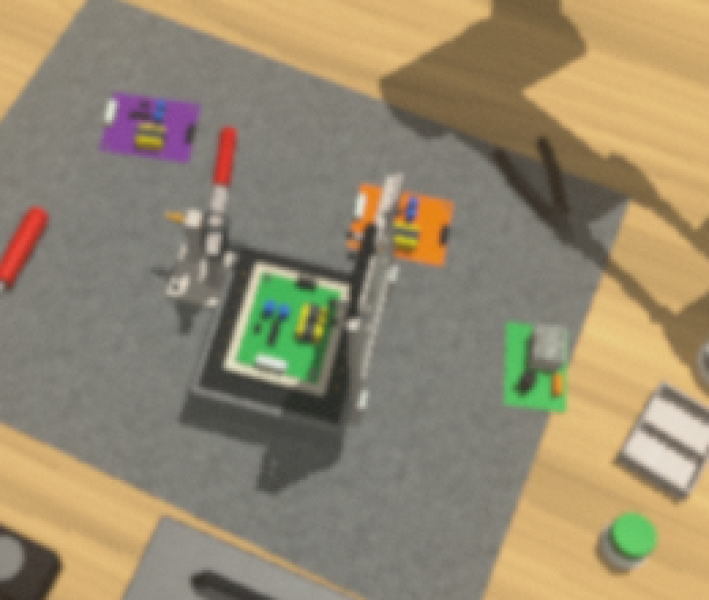

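View pics/b.png

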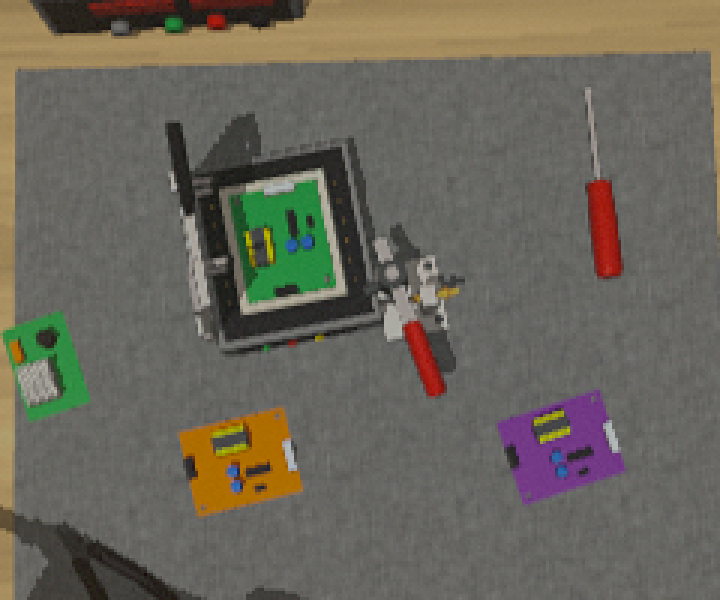

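The top crop (b) shows the jig with the green board at about (285,240) in the crop, the gate upright at its left with the black bar at (180,165), and the red lever at (425,358), open. The orange and purple boards at (240,460) and (560,445) are the look-alikes. The red-handled screwdriver lies at (605,230). The green board inside the jig is the one meant, and the lever is the red handle attached to the jig.

```bash
cat > h.py <<'E'
import cv2,numpy as np
from plant import state, imaging, bot, spotter
def back(d,uv,z):
    E=np.array(d["extrinsics"]); r=np.array([(uv[0]-d["cx"])/d["fx"],-(uv[1]-d["cy"])/d["fy"],-1]); r=E[:3,:3]@r; o=E[:3,3]
    return o+r*(z-o[2])/r[2]
def proj(d,P):
    E=np.array(d["extrinsics"]); p=E[:3,:3].T@(np.array(P)-E[:3,3]); return np.array([d["cx"]+d["fx"]*p[0]/-p[2],d["cy"]-d["fy"]*p[1]/-p[2]])
def blob(img,h0,h1,roi,s=110):
    x0,y0,x1,y1=roi; H=cv2.cvtColor(img[y0:y1,x0:x1],cv2.COLOR_BGR2HSV)
    m=((((H[...,0].astype(int)-h0)%180)<=(h1-h0)%180)&(H[...,1]>s)&(H[...,2]>50)).astype(np.uint8)
    n,l,st,c=cv2.connectedComponentsWithStats(m); k=1+np.argmax(st[1:,4])
    ys,xs=np.where(l==k); return np.c_[xs+x0,ys+y0].astype(np.float32)
E
python3 - <<'E'
from h import *
for c,rl,rb in [("top",(300,215,335,258),(250,170,300,225)),("scene",(308,210,330,245),(322,262,372,320))]:
    d=imaging.get_image(c); im=d["pixels"]
    L=blob(im,172,8,rl); B=blob(im,45,75,rb)
    for n,p,z in (("lev",L,118),("board",B,72)):
        w=np.array([back(d,q,z)[:2] for q in p]).astype(np.float32)
        (cx,cy),sz,a=cv2.minAreaRect(w)
        bx=cv2.boxPoints(((cx,cy),sz,a))
        e=[bx[1]-bx[0],bx[2]-bx[1]]; e=max(e,key=np.linalg.norm); e=e*np.sign(e[0])
        print(c,n,len(p),np.round([cx,cy]),np.round(sz),"yaw",round(float(np.arctan2(e[1],e[0])),3),"cen",w.mean(0))
E
```

```text
top lev 175 [518. -52.] [67. 18.] yaw 0.353 cen [518.10345  -52.151306]
top board 808 [632.  72.] [97. 79.] yaw 0.176 cen [631.80914  70.24216]
scene lev 134 [515. -51.] [69. 17.] yaw 0.334 cen [515.82294 -50.8476 ]
scene board 635 [636.  75.] [95. 74.] yaw 0.175 cen [637.0197   72.12127]
```

```bash
python3 -m crank '[[[0,0,-0.02,0,0,-0.8,1],[0,0,-0.02,0,0,-0.8,1],[0,0,-0.02,0,0,-0.8,1],[0,0,-0.02,0,0,-0.8,1],[0,0,-0.02,0,0,-0.8,1],[0,0,-0.02,0,0,-0.8,1],[0,0,-0.02,0,0,-0.8,1],[0,0,-0.02,0,0,0,1],[0,0,0,0,0,0,1]]]'
cat >> h.py <<'E'
O=np.array([634.,73,0]); YAW=0.176
def R(a): return np.array([[np.cos(a),-np.sin(a),0],[np.sin(a),np.cos(a),0],[0,0,1]])
def J(p): return O+R(YAW)@np.array(p,float)
def bar(th,x=32): return J([x,78-186*np.cos(th),98+186*np.sin(th)])
def tool(P):
    s=state(); return np.round(np.array(s["eef_rot"]).T@(np.array(P)-s["tcp_pos"]),1)
E
python3 - <<'E'
from h import *
for c in ["top","scene"]:
    d=imaging.get_image(c); im=d["pixels"].copy()
    # dark bar px near
    for th in (1.57,1.4,1.7):
        print(c,th,[np.round(proj(d,bar(th,x)),1).tolist() for x in (6,58)])
    print("pivot",np.round(proj(d,J([-58,-90,118])),1))
    pts=[J([sx*85,sy*75,55]) for sx,sy in((-1,-1),(1,-1),(1,1),(-1,1))]+[bar(1.57,6),bar(1.57,58),J([-58,-90,118])]
    x0,y0=(180,120) if c=="top" else (240,170)
    cr=cv2.resize(im[y0:y0+150,x0:x0+200],(800,600),interpolation=2)
    for p in pts: cv2.drawMarker(cr,tuple(int(round(v)) for v in (proj(d,p)-[x0-.5,y0-.5])*4),(255,0,255),0,10,1)
    cv2.imwrite(f"pics/c_{c}.png",cr)
E
```

```text
time: 1.45
tcp_pos: [229.4, 529.0, 369.7]
eef_rot: [[-0.984, -0.177, 0.004], [-0.177, 0.984, 0.007], [-0.005, 0.006, -1.0]]
ft_force: [0.6, 0.7, 0.7]
finger_gap: 0.998
gripper_force: 0.0
top 1.57 [[232.2, 186.3], [228.1, 164.8]]
top 1.4 [[245.7, 183.9], [241.6, 162.4]]
top 1.7 [[222.0, 188.5], [218.0, 167.0]]
pivot [310.1 210.8]
scene 1.57 [[384.8, 256.8], [379.9, 277.4]]
scene 1.4 [[370.5, 254.0], [365.2, 274.3]]
scene 1.7 [[395.7, 259.9], [391.0, 280.5]]
pivot [318.  252.5]
```

View pics/c_top.png

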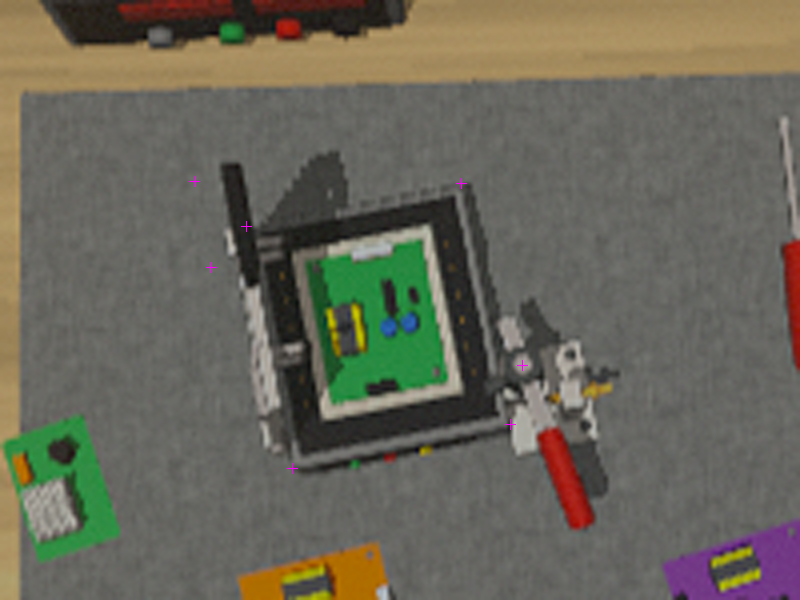

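View pics/c_scene.png

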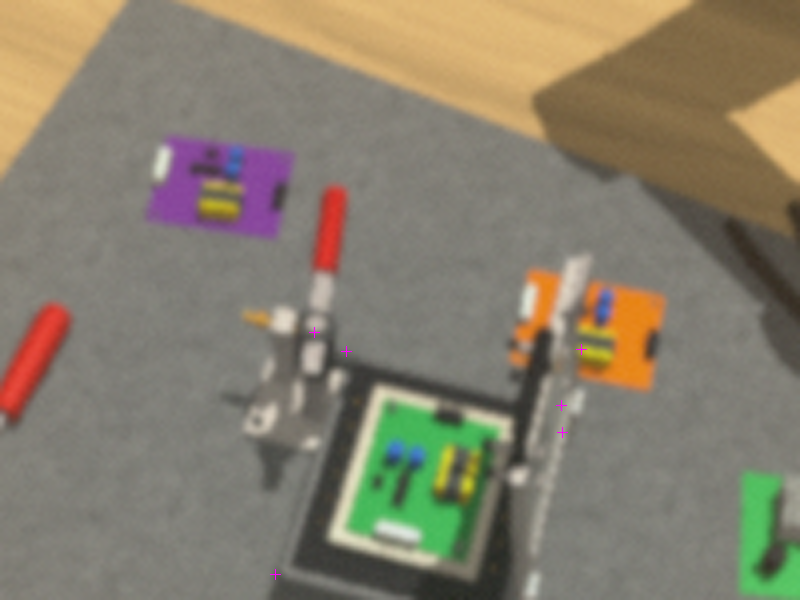

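The crops show the board jig matching my markers. The black bar runs (232,165)-(250,285) in the top crop, which is about 1.43 rad rather than 1.57. Triangulating the bar next.

```bash
python3 - <<'E'
from h import *
from scipy.optimize import least_squares
D={}
obs={}
for c,roi in (("top",(225,150,262,200)),("scene",(355,235,392,300))):
    d=imaging.get_image(c); D[c]=d; x0,y0,x1,y1=roi
    m=(d["pixels"][y0:y1,x0:x1].max(2)<45).astype(np.uint8)
    n,l,st,ce=cv2.connectedComponentsWithStats(m)
    for k in range(1,n):
        if st[k,4]>25: print(c,st[k]+[x0,y0,0,0,0],np.round(ce[k]+[x0,y0],1))
obs={"top":(240.2,176.2),"scene":(372.5,270)}
f=lambda P:np.r_[proj(D["top"],P)-obs["top"],proj(D["scene"],P)-obs["scene"]]
r=least_squares(f,[650,150,280]);print(r.x,r.fun)
print("jig",R(YAW).T@(r.x-O))
g=lambda q:f(bar(q[0]))
r=least_squares(g,[1.45]);print(r.x,r.fun,bar(r.x[0]))
E
```

```text
top [236 161   9  31 131] [240.  175.3]
top [245 175  17  25 166] [252.4 186.2]
[655.16002731 135.86348845 259.9528471 ] [-0.25855496  0.08747922 -0.251316   -0.02331295]
jig [ 31.84008867  58.18740147 259.9528471 ]
[1.45731536] [-1.13703904 -2.33017218  0.28501329 -5.13266797] [655.53626191 134.66120485 282.80363729]
```

```bash
python3 -c "
from h import *
print(tool([655,134.5,370]))"
```

```text
[-350.7 -461.8   -5.8]
```

```bash
python3 -m crank '[[[-0.01,-0.015,0,0,0,0,1],[-0.022,-0.029,0,0,0,0,1],[-0.022,-0.029,0,0,0,0,1],[-0.022,-0.029,0,0,0,0,1],[-0.022,-0.029,0,0,0,0,1],[-0.022,-0.029,0,0,0,0,1],[-0.022,-0.029,0,0,0,0,1],[-0.022,-0.029,0,0,0,0,1],[-0.022,-0.029,0,0,0,0,1],[-0.022,-0.029,0,0,0,0,1],[-0.022,-0.029,0,0,0,0,1],[-0.022,-0.029,0,0,0,0,1]]]'; python3 -m crank '[[[-0.022,-0.029,0,0,0,0,1],[-0.022,-0.029,0,0,0,0,1],[-0.022,-0.029,0,0,0,0,1],[-0.022,-0.029,0,0,0,0,1],[-0.01,-0.013,0,0,0,0,1],[0,0,0,0,0,0,1],[0,0,0,0,0,0,1]]]'
python3 - <<'E'
from h import *
s=state(); d=imaging.get_image("wrist"); print(np.round(s["tcp_pos"],1)); print({k:(v if k!="mount" else np.round(v,3).tolist()) for k,v in d.items() if k!="pixels"})
M=np.array(d["mount"]); im=d["pixels"].copy()
def pw(P):
    t=np.array(s["eef_rot"]).T@(np.array(P)-s["tcp_pos"]); p=M[:3,:3].T@(t-M[:3,3]); x,y,z=p[0],-p[1],-p[2]
    r=np.hypot(x,y); a=np.arctan2(r,z); return np.array([d["cx"]+d["fx"]*a*x/r,d["cy"]+d["fy"]*a*y/r])
for th,col in ((1.457,(255,0,255)),(1.57,(0,255,255))):
  for x in (6,58): 
    q=pw(bar(th,x)); print(th,x,q); cv2.drawMarker(im,tuple(int(v) for v in q),col,0,12,1)
print(tool([655,134.5,370]))
cv2.imwrite("pics/w1.png",im)
E
```

```text
time: 2.65
tcp_pos: [536.1, 241.8, 363.7]
eef_rot: [[-0.984, -0.176, -0.003], [-0.176, 0.984, -0.001], [0.003, -0.0, -1.0]]
ft_force: [0.3, 0.5, -0.9]
finger_gap: 1.0
gripper_force: 0.0
time: 3.23
tcp_pos: [654.8, 133.2, 363.0]
eef_rot: [[-0.985, -0.175, -0.004], [-0.175, 0.985, 0.0], [0.004, 0.001, -1.0]]
ft_force: [-0.5, -0.2, -0.1]
finger_gap: 1.003
gripper_force: 0.0
[654.8 133.2 363. ]
{'fx': 371.64829954431775, 'fy': 371.64829954431775, 'cx': 323.1380111430863, 'cy': 244.79152914455375, 'mount': [[-0.0, 0.96, 0.281, 82.123], [1.0, 0.0, -0.001, 0.205], [-0.001, 0.281, -0.96, -179.518], [0.0, 0.0, 0.0, 1.0]]}
1.457 6 [324.32826514 219.8209504 ]
1.457 58 [324.26916354 287.23010417]
1.57 6 [353.70685175 220.22158389]
1.57 58 [352.05255099 287.73722858]
[-0.9  0.3 -6.1]
```

View pics/w1.png

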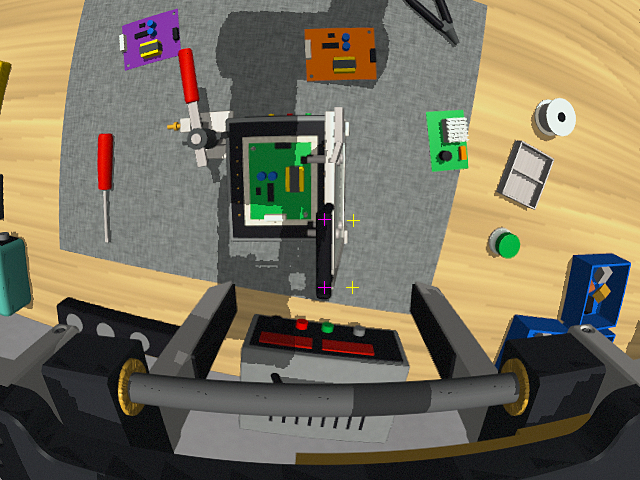

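The wrist view shows the pull bar at x≈324, rows 203–298, exactly where the 1.457 rad model puts it. I'll descend and grip it.

```bash
python3 -m crank '[[[0,0,0.015,0,0,0,1],[0,0,0.02,0,0,0,1],[0,0,0.02,0,0,0,1],[0,0,0.02,0,0,0,0.8],[0,0.001,0.013,0,0,0,0.6],[0,0,0.005,0,0,0,0.5],[0,0,0,0,0,0,0.4],[0,0,0,0,0,0,0.3],[0,0,0,0,0,0,0.2],[0,0,0,0,0,0,0.1],[0,0,0,0,0,0,0.0],[0,0,0,0,0,0,0]]]' 12;  python3 -m crank '[[[0,0,0,0,0,0,0],[0,0,0,0,0,0,0],[0,0,0,0,0,0,0]]]'
```

```text
time: 4.28
tcp_pos: [655.0, 134.8, 273.2]
eef_rot: [[-0.984, -0.177, 0.001], [-0.177, 0.984, 0.0], [-0.001, -0.0, -1.0]]
ft_force: [0.3, -0.8, -0.4]
finger_gap: 0.393
gripper_force: 0.0
time: 4.53
tcp_pos: [654.8, 134.7, 272.5]
eef_rot: [[-0.984, -0.177, -0.0], [-0.177, 0.984, 0.0], [-0.0, 0.0, -1.0]]
ft_force: [0.5, 0.6, -0.1]
finger_gap: 0.184
gripper_force: 0.0
```

```bash
python3 -m crank '[[[0,0,0,0,0,0,0],[0,0,0,0,0,0,0],[0,0,0,0,0,0,0]]]'; python3 -c "
import numpy as np
t=np.r_[np.arange(1.457,0.1,-0.06),0.05]
y=-186*np.cos(t);z=-186*np.sin(t)
print(np.c_[t[1:],np.round(np.diff(y),1),np.round(np.diff(z),1)].round(3).tolist())"
```

```text
time: 4.78
tcp_pos: [654.8, 134.3, 272.5]
eef_rot: [[-0.984, -0.176, 0.0], [-0.176, 0.984, -0.001], [-0.0, -0.001, -1.0]]
ft_force: [0.4, -0.9, 0.4]
finger_gap: 0.119
gripper_force: 12.0
[[1.397, -11.0, 1.6], [1.337, -10.9, 2.3], [1.277, -10.8, 2.9], [1.217, -10.6, 3.6], [1.157, -10.3, 4.2], [1.097, -10.1, 4.8], [1.037, -9.8, 5.4], [0.977, -9.4, 6.0], [0.917, -9.1, 6.5], [0.857, -8.6, 7.0], [0.797, -8.2, 7.6], [0.737, -7.7, 8.0], [0.677, -7.2, 8.5], [0.617, -6.7, 8.9], [0.557, -6.2, 9.3], [0.497, -5.6, 9.6], [0.437, -5.0, 10.0], [0.377, -4.4, 10.2], [0.317, -3.8, 10.5], [0.257, -3.2, 10.7], [0.197, -2.5, 10.9], [0.137, -1.9, 11.0], [0.05, -1.5, 16.1]]
```

```bash
python3 -m crank '[[[0,-0.011,0.0016,0,0,0,0],[0,-0.0109,0.0023,0,0,0,0],[0,-0.0108,0.0029,0,0,0,0],[0,-0.0106,0.0036,0,0,0,0],[0,-0.0103,0.0042,0,0,0,0],[0,-0.0101,0.0048,0,0,0,0],[0,-0.0098,0.0054,0,0,0,0],[0,-0.0094,0.006,0,0,0,0],[0,0,0,0,0,0,0]]]'
```

```text
time: 5.53
tcp_pos: [669.5, 49.9, 239.7]
eef_rot: [[-0.985, -0.175, -0.002], [-0.175, 0.985, -0.003], [0.002, -0.002, -1.0]]
ft_force: [0.3, -0.9, -1.7]
finger_gap: 0.121
gripper_force: 12.0
```

```bash
python3 -m crank '[[[0,-0.0091,0.0065,0,0,0,0],[0,-0.0086,0.007,0,0,0,0],[0,-0.0082,0.0076,0,0,0,0],[0,-0.0077,0.008,0,0,0,0],[0,-0.0072,0.0085,0,0,0,0],[0,-0.0067,0.0089,0,0,0,0],[0,-0.0062,0.0093,0,0,0,0],[0,-0.0056,0.0096,0,0,0,0],[0,0,0,0,0,0,0]]]'; python3 -m crank '[[[0,-0.005,0.01,0,0,0,0],[0,-0.0044,0.0102,0,0,0,0],[0,-0.0038,0.0105,0,0,0,0],[0,-0.0032,0.0107,0,0,0,0],[0,-0.0025,0.0109,0,0,0,0],[0,-0.001,0.005,0,0,0,0],[0,0,0,0,0,0,0],[0,0,0,0,0,0,0]]]'
```

```text
time: 6.28
tcp_pos: [679.9, -6.8, 173.4]
eef_rot: [[-0.984, -0.176, -0.002], [-0.176, 0.984, -0.001], [0.002, -0.001, -1.0]]
ft_force: [0.6, -0.7, -2.9]
finger_gap: 0.121
gripper_force: 12.0
time: 6.95
tcp_pos: [683.3, -25.1, 118.0]
eef_rot: [[-0.984, -0.177, -0.001], [-0.177, 0.984, -0.0], [0.001, -0.0, -1.0]]
ft_force: [0.1, -1.1, -2.3]
finger_gap: 0.122
gripper_force: 12.0
```

```bash
python3 -m crank '[[[0,-0.001,0.007,0,0,0,0],[0,-0.001,0.007,0,0,0,0],[0,-0.0005,0.006,0,0,0,0],[0,0,0,0,0,0,0]]]'; for i in 1; do python3 -m crank '[[[0,0,0.002,0,0,0,0],[0,0,0,0,0,0,0]]]'; python3 -m crank '[[[0,0,0.002,0,0,0,0],[0,0,0,0,0,0,0]]]'; done | grep -E "tcp|ft_|gap"
```

```text
time: 7.28
tcp_pos: [683.8, -27.5, 97.7]
eef_rot: [[-0.984, -0.177, -0.0], [-0.177, 0.984, -0.0], [0.0, -0.0, -1.0]]
ft_force: [-0.7, -1.1, -3.0]
finger_gap: 0.126
gripper_force: 12.0
tcp_pos: [683.8, -27.5, 96.6]
ft_force: [-2.2, -1.0, -3.3]
finger_gap: 0.123
tcp_pos: [683.8, -27.6, 94.9]
ft_force: [-1.3, -2.4, -1.3]
finger_gap: 0.121
```

```bash
for i in 1; do python3 -m crank '[[[0,0,0.0015,0,0,0,0],[0,0,0,0,0,0,0]]]'; python3 -m crank '[[[0,0,0.0015,0,0,0,0],[0,0,0,0,0,0,0]]]'; python3 -m crank '[[[0,0,0.001,0,0,0,0],[0,0,0,0,0,0,0]]]'; done | grep -E "tcp|ft_|gap"
```

```text
tcp_pos: [683.8, -27.7, 93.5]
ft_force: [-1.8, -3.1, 1.4]
finger_gap: 0.124
tcp_pos: [683.9, -27.7, 91.9]
ft_force: [-1.2, -3.4, 0.0]
finger_gap: 0.124
tcp_pos: [683.9, -27.7, 90.9]
ft_force: [-2.0, -4.1, -0.6]
finger_gap: 0.128
```

```bash
for i in 1; do python3 -m crank '[[[0,-0.001,0.001,0,0,0,0],[0,0,0,0,0,0,0]]]'; python3 -m crank '[[[0,0,0.001,0,0,0,0],[0,0,0,0,0,0,0]]]'; python3 -m crank '[[[0,0,0.001,0,0,0,0],[0,0,0,0,0,0,0]]]'; done | grep -E "tcp|ft_|gap"
```

```text
tcp_pos: [683.9, -27.8, 89.8]
ft_force: [-1.8, -2.2, 0.5]
finger_gap: 0.124
tcp_pos: [683.9, -27.8, 88.7]
ft_force: [-2.0, -2.0, 0.9]
finger_gap: 0.121
tcp_pos: [683.9, -27.9, 88.2]
ft_force: [-2.4, -0.8, 2.7]
finger_gap: 0.125
```

```bash
for i in 1; do python3 -m crank '[[[0,0,0.001,0,0,0,0],[0,0,0,0,0,0,0]]]'; python3 -m crank '[[[0,0,0.0005,0,0,0,0],[0,0,0,0,0,0,0]]]';  done | grep -E "tcp|ft_|gap"
```

```text
tcp_pos: [684.0, -27.9, 87.7]
ft_force: [-4.7, -1.3, 4.5]
finger_gap: 0.121
tcp_pos: [684.0, -27.9, 87.5]
ft_force: [-3.1, -0.7, 5.5]
finger_gap: 0.121
```

```bash
python3 -m crank '[[[0,0,0.0006,0,0,0,0],[0,0,0,0,0,0,0],[0,0,0,0,0,0,0]]]'; python3 -m crank '[[[0,0,0,0,0,0,0.26],[0,0,0,0,0,0,0.26],[0,0,0,0,0,0,0.26],[0,0,0,0,0,0,0.26]]]'; python3 -m crank '[[[0,0,-0.005,0,0,0,0.26],[0,0,-0.01,0,0,0,0.26],[0,0,-0.015,0,0,0,0.26],[0,0,-0.02,0,0,0,0.26],[0,0,-0.03,0,0,0,0.26],[0,0,-0.03,0,0,0,0.1],[0,0,0,0,0,0,0]]]'
python3 - <<'E'
from h import *
s=state(); d=imaging.get_image("wrist"); print(s["tcp_pos"])
cv2.imwrite("pics/w2.png",d["pixels"])
E
```

```text
time: 9.2
tcp_pos: [684.0, -27.9, 87.1]
eef_rot: [[-0.984, -0.177, 0.001], [-0.177, 0.984, 0.0], [-0.001, 0.0, -1.0]]
ft_force: [-4.0, -1.2, 6.7]
finger_gap: 0.121
gripper_force: 12.0
time: 9.53
tcp_pos: [684.4, -27.9, 85.5]
eef_rot: [[-0.984, -0.177, 0.001], [-0.177, 0.984, 0.001], [-0.001, 0.0, -1.0]]
ft_force: [-0.7, 0.5, 0.2]
finger_gap: 0.259
gripper_force: 0.0
time: 10.12
tcp_pos: [687.9, -28.7, 204.1]
eef_rot: [[-0.984, -0.177, 0.013], [-0.177, 0.984, -0.002], [-0.013, -0.004, -1.0]]
ft_force: [1.3, -0.9, 0.6]
finger_gap: 0.149
gripper_force: 0.0
[687.87130804 -28.68415971 204.07460367]
```

View pics/w2.png

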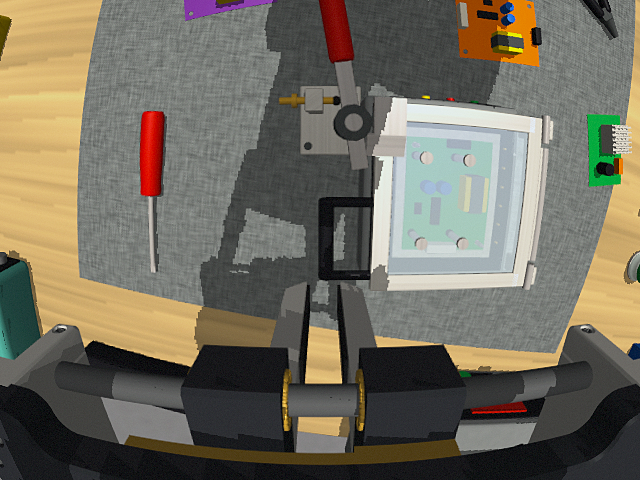

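The gate now lies flat on the board over the rods and the lever is still open, with its hub at (352,124). Next I move over the lever handle and turn the tool.

```bash
python3 -m crank '[[[0.0215,0.001,0,0,0,0,0.5],[0.0215,0.001,0,0,0,0,1],[0.0215,0.001,0,0,0,0,1],[0.0215,0.001,0,0,0,0,1],[0.0215,0.001,0,0,0,0,1],[0.0215,0.001,0,0,0,0,1],[0.0215,0.001,0,0,0,0,1],[0.0215,0.001,0,0,0,0,1],[0,0,0,0,0,1,1],[0,0,0,0,0,1,1],[0,0,0,0,0,1,1],[0,0,0,0,0,1,1]]]' >/dev/null
python3 -m crank '[[[0,0,0,0,0,1,1],[0,0,0,0,0,1,1],[0,0,0,0,0,1,1],[0,0,0,0,0,1,1],[0,0,0,0,0,1,1],[0,0,0,0,0,1,1],[0,0,0,0,0,1,1],[0,0,0,0,0,1,1],[0,0,0,0,0,1,1],[0,0,0,0,0,1,1],[0,0,0,0,0,1,1],[0,0,0,0,0,1,1]]]' >/dev/null
python3 -m crank '[[[0,0,0,0,0,1,1],[0,0,0,0,0,1,1],[0,0,0,0,0,1,1],[0,0,0,0,0,1,1],[0,0,0,0,0,1,1],[0,0,0,0,0,1,1],[0,0,0,0,0,1,1],[0,0,0,0,0,1,1],[0,0,0,0,0,1,1],[0,0,0,0,0,1,1],[0,0,0,0,0,1,1],[0,0,0,0,0,1,1]]]'
python3 -m crank '[[[0,0,0,0,0,0.5,1],[0,0,0,0,0,0,1],[0,0,0,0,0,0,1]]]'
python3 - <<'E'
from h import *
s=state(); d=imaging.get_image("wrist"); im=d["pixels"]
print(s["joint_pos"],tool([517.2,-52.2,101]))
M=np.array(d["mount"])
def bw(u,v,z):
    a=np.array([(u-d["cx"])/d["fx"],(v-d["cy"])/d["fy"]]); r=np.hypot(*a); p=np.array([a[0]/r*np.sin(r),-a[1]/r*np.sin(r),-np.cos(r)])
    Rm=np.array(s["eef_rot"]); w=Rm@M[:3,:3]@p; o=s["tcp_pos"]+Rm@M[:3,3]; return (o+w*(z-o[2])/w[2])[:2]
cv2.imwrite("pics/w3.png",im)
L=blob(im,172,8,(220,180,430,420)); w=np.array([bw(u,v,120) for u,v in L],np.float32)
print(len(L),L.min(0),L.max(0),cv2.minAreaRect(w)); print(np.round(s["ft_force"],1))
for t in ["lever_grip","cam_hub"]:
    print(t,[(round(r["confidence"],2),np.round(np.array(r["rect"])*[640,480,640,480]).tolist()) for r in spotter.find_in("wrist",t)][:3])
E
```

```text
time: 13.17
tcp_pos: [512.6, -50.5, 195.1]
eef_rot: [[0.928, 0.373, -0.002], [0.373, -0.928, 0.001], [-0.001, -0.001, -1.0]]
ft_force: [0.9, 0.3, 0.4]
finger_gap: 1.004
gripper_force: 0.0
time: 13.42
tcp_pos: [512.8, -50.6, 195.3]
eef_rot: [[0.944, 0.33, -0.001], [0.33, -0.944, 0.0], [-0.001, -0.001, -1.0]]
ft_force: [0.5, -0.3, 0.1]
finger_gap: 0.998
gripper_force: 0.0
[-2.33568869e-01  1.92865660e-01  1.64438077e+00  1.62077015e-04
  1.30546546e+00  1.00098811e+00] [ 3.6  3.  94.4]
2225 [315. 200.] [339. 292.] ((518.5310668945312, -50.98548889160156), (69.06564331054688, 17.45409393310547), 19.921667098999023)
[ 0.5 -0.3  0.1]
lever_grip [(0.9, [305.0, 84.0, 348.0, 292.0])]
cam_hub [(0.89, [306.0, 88.0, 345.0, 156.0])]
```

View pics/w3.png

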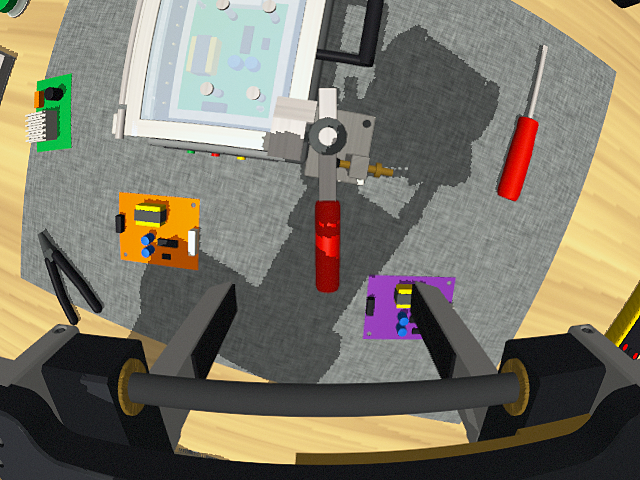

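The red handle is at columns 315–339, rows 200–292, centred between the fingers, with the hub at (327,135). It's attached to the jig, so it isn't the screwdriver. Lever angle is about 0.17 rad. I'll straddle it and close to about 28 mm.

```bash
python3 -m crank '[[[0.001,0.001,0.015,0,0,0,1],[0.002,0.001,0.02,0,0,0,1],[0,0,0.02,0,0,0,1],[0,0,0.02,0,0,0,1],[0,0,0.014,0,0,0.1,0.8],[0,0,0.005,0,0,0,0.6],[0,0,0,0,0,0,0.5],[0,0,0,0,0,0,0.4],[0,0,0,0,0,0,0.3],[0,0,0,0,0,0,0.3],[0,0,0,0,0,0,0.3],[0,0,0,0,0,0,0.3]]]' 40;  python3 -m crank '[[[0,0,0,0,0,0,0.3],[0,0,0,0,0,0,0.3],[0,0,0,0,0,0,0.3]]]'
cat > lev.py <<'E'
import sys
from h import *
P=np.array([592.,-25.]); 
def rep(t=None):
    s=state(); p=s["tcp_pos"][:2]-P; rad=np.hypot(*p); th=np.arctan2(p[1],p[0])%(2*np.pi)-np.pi-YAW
    Rm=np.array(s["eef_rot"]); yaw=np.arctan2(Rm[1,0],Rm[0,0])-YAW
    f=np.array(s["ft_force"]); u=p/rad; tg=np.array([-u[1],u[0]])
    print("t%.2f rad %.1f tcpang %.3f toolyaw %.3f Ftan(resist) %.1f Frad %.1f Fz %.1f z %.1f gap %.3f"%(s["time"],rad,th,yaw,-f[:2]@tg,f[:2]@u,f[2],s["tcp_pos"][2],s["finger_gap"]),"tau_z(pivot)N@80: %.1f"%(-(f[:2]@tg)*rad/80))
rep()
E
python3 lev.py
```

```text
time: 14.57
tcp_pos: [517.2, -51.7, 102.5]
eef_rot: [[0.948, 0.319, 0.001], [0.319, -0.948, -0.0], [0.001, 0.001, -1.0]]
ft_force: [-0.4, 0.3, -0.2]
finger_gap: 0.469
gripper_force: 0.0
time: 14.82
tcp_pos: [516.8, -51.6, 102.0]
eef_rot: [[0.948, 0.319, 0.0], [0.319, -0.948, 0.0], [0.0, 0.0, -1.0]]
ft_force: [-0.0, 0.2, 0.0]
finger_gap: 0.308
gripper_force: 0.0
t14.82 rad 79.8 tcpang 0.165 toolyaw 0.148 Ftan(resist) 0.2 Frad -0.0 Fz 0.0 z 102.0 gap 0.308 tau_z(pivot)N@80: 0.2
```

```bash
python3 -m crank '[[[0,0.002,0,0,0,-0.2,0.3],[0.0001,0.0042,0,0,0,-0.5,0.3],[0.0001,0.0042,0,0,0,-0.5,0.3],[0.0001,0.0042,0,0,0,-0.5,0.3],[0.0001,0.0042,0,0,0,-0.5,0.3],[0.0001,0.0042,0,0,0,-0.5,0.3]]]' >/dev/null; python3 lev.py; python3 -m crank '[[[0.0001,0.0042,0,0,0,-0.5,0.3],[0.0001,0.0042,0,0,0,-0.5,0.3],[0.0001,0.0042,0,0,0,-0.5,0.3],[0.0001,0.0042,0,0,0,-0.5,0.3],[0.0001,0.0042,0,0,0,-0.5,0.3],[0.0001,0.0042,0,0,0,-0.5,0.3]]]' >/dev/null; python3 lev.py
```

```text
t15.32 rad 80.0 tcpang 0.427 toolyaw 0.433 Ftan(resist) 5.4 Frad -2.2 Fz 2.2 z 101.7 gap 0.302 tau_z(pivot)N@80: 5.4
t15.82 rad 80.3 tcpang 0.737 toolyaw 0.748 Ftan(resist) 4.5 Frad -1.6 Fz 3.3 z 101.6 gap 0.299 tau_z(pivot)N@80: 4.5
```

```bash
python3 -m crank '[[[0.0001,0.0042,0,0,0,-0.5,0.3],[0.0001,0.0042,0,0,0,-0.5,0.3],[0.0001,0.0042,0,0,0,-0.5,0.3],[0.0001,0.0042,0,0,0,-0.5,0.3]]]' >/dev/null; python3 lev.py; python3 -m crank '[[[0.0001,0.0042,0,0,0,-0.5,0.3],[0.0001,0.0042,0,0,0,-0.5,0.3],[0.0001,0.0042,0,0,0,-0.5,0.3],[0.0001,0.0042,0,0,0,-0.5,0.3]]]' >/dev/null; python3 lev.py;  python3 -m crank '[[[0.0001,0.0028,0,0,0,-0.33,0.3]]]' >/dev/null; python3 lev.py
```

```text
t16.15 rad 80.4 tcpang 0.939 toolyaw 0.958 Ftan(resist) 5.4 Frad -1.7 Fz 4.0 z 101.5 gap 0.301 tau_z(pivot)N@80: 5.4
t16.48 rad 80.4 tcpang 1.127 toolyaw 1.167 Ftan(resist) 7.2 Frad -1.6 Fz 5.0 z 101.4 gap 0.302 tau_z(pivot)N@80: 7.3
t16.57 rad 80.5 tcpang 1.163 toolyaw 1.202 Ftan(resist) 6.9 Frad -2.5 Fz 4.7 z 101.3 gap 0.300 tau_z(pivot)N@80: 7.0
```

```bash
python3 -m crank '[[[0.0001,0.0042,0,0,0,-0.5,0.3],[0.0001,0.0042,0,0,0,-0.5,0.3],[0.0001,0.002,0,0,0,-0.24,0.3]]]' >/dev/null; python3 lev.py; python3 -m crank '[[[0,0.002,0,0,0,-0.24,0.3],[0,0,0,0,0,0,0.3]]]' >/dev/null; python3 lev.py;  python3 -m crank '[[[0,0.0015,0,0,0,-0.18,0.3],[0,0,0,0,0,0,0.3]]]' >/dev/null; python3 lev.py; python3 -m crank '[[[0,0.0015,0,0,0,-0.18,0.3],[0,0,0,0,0,0,0.3]]]' >/dev/null; python3 lev.py
```

```text
t16.82 rad 80.7 tcpang 1.293 toolyaw 1.332 Ftan(resist) 6.7 Frad -0.7 Fz 3.9 z 101.3 gap 0.305 tau_z(pivot)N@80: 6.8
t16.98 rad 80.8 tcpang 1.323 toolyaw 1.355 Ftan(resist) 5.3 Frad -1.4 Fz 3.1 z 101.3 gap 0.302 tau_z(pivot)N@80: 5.3
t17.15 rad 80.8 tcpang 1.340 toolyaw 1.374 Ftan(resist) 4.9 Frad -1.7 Fz 4.2 z 101.3 gap 0.301 tau_z(pivot)N@80: 4.9
t17.32 rad 80.8 tcpang 1.356 toolyaw 1.393 Ftan(resist) 5.4 Frad -1.5 Fz 4.8 z 101.3 gap 0.302 tau_z(pivot)N@80: 5.5
```

```bash
python3 -m crank '[[[0,0.0015,0,0,0,-0.18,0.3],[0,0,0,0,0,0,0.3]]]' >/dev/null; python3 lev.py; python3 -m crank '[[[0,0.0015,0,0,0,-0.18,0.3],[0,0,0,0,0,0,0.3]]]' >/dev/null; python3 lev.py
```

```text
t17.48 rad 80.8 tcpang 1.377 toolyaw 1.412 Ftan(resist) 5.1 Frad -1.9 Fz 3.6 z 101.3 gap 0.301 tau_z(pivot)N@80: 5.2
t17.65 rad 80.8 tcpang 1.395 toolyaw 1.431 Ftan(resist) 4.3 Frad -1.7 Fz 4.1 z 101.3 gap 0.300 tau_z(pivot)N@80: 4.3
```

```bash
python3 -m crank '[[[0,0.0015,0,0,0,-0.18,0.3],[0,0,0,0,0,0,0.3]]]' >/dev/null; python3 lev.py; python3 -m crank '[[[0,0.0015,0,0,0,-0.18,0.3],[0,0,0,0,0,0,0.3]]]' >/dev/null; python3 lev.py
```

```text
t17.82 rad 80.9 tcpang 1.416 toolyaw 1.449 Ftan(resist) 4.1 Frad -2.0 Fz 2.7 z 101.3 gap 0.303 tau_z(pivot)N@80: 4.2
t17.98 rad 80.9 tcpang 1.435 toolyaw 1.468 Ftan(resist) 4.6 Frad -0.8 Fz 2.5 z 101.3 gap 0.301 tau_z(pivot)N@80: 4.6
```

```bash
sed -i 's/^rep()$/F=rep(); sys.exit(F>6.6)/; s/^    print(/    F=-(f[:2]@tg); print(/' lev.py; echo >> lev.py; sed -i '/F=-(f/a\    return F' lev.py
python3 -m crank '[[[0,0.0015,0,0,0,-0.18,0.3],[0,0,0,0,0,0,0.3]]]' >/dev/null; python3 lev.py && python3 -m crank '[[[0,0.0015,0,0,0,-0.18,0.3],[0,0,0,0,0,0,0.3]]]' >/dev/null && python3 lev.py && python3 -m crank '[[[0,0.0015,0,0,0,-0.18,0.3],[0,0,0,0,0,0,0.3]]]' >/dev/null && python3 lev.py && python3 -m crank '[[[0,0.0015,0,0,0,-0.18,0.3],[0,0,0,0,0,0,0.3]]]' >/dev/null && python3 lev.py && python3 -m crank '[[[0,0.0015,0,0,0,-0.18,0.3],[0,0,0,0,0,0,0.3]]]' >/dev/null && python3 lev.py && python3 -m crank '[[[0,0.0015,0,0,0,-0.18,0.3],[0,0,0,0,0,0,0.3]]]' >/dev/null && python3 lev.py
```

```text
t18.15 rad 80.9 tcpang 1.454 toolyaw 1.487 Ftan(resist) 5.0 Frad -1.0 Fz 3.5 z 101.4 gap 0.299 tau_z(pivot)N@80: 5.0False
```

```bash
sed -i 's/sys.exit(F>6.6)/sys.exit(int(F>6.6))/' lev.py
python3 -m crank '[[[0,0.0015,0,0,0,-0.18,0.3],[0,0,0,0,0,0,0.3]]]' >/dev/null; python3 lev.py && python3 -m crank '[[[0,0.0015,0,0,0,-0.18,0.3],[0,0,0,0,0,0,0.3]]]' >/dev/null && python3 lev.py && python3 -m crank '[[[0,0.0015,0,0,0,-0.18,0.3],[0,0,0,0,0,0,0.3]]]' >/dev/null && python3 lev.py && python3 -m crank '[[[0,0.0015,0,0,0,-0.18,0.3],[0,0,0,0,0,0,0.3]]]' >/dev/null && python3 lev.py && python3 -m crank '[[[0,0.0015,0,0,0,-0.18,0.3],[0,0,0,0,0,0,0.3]]]' >/dev/null && python3 lev.py && python3 -m crank '[[[0,0.0015,0,0,0,-0.18,0.3],[0,0,0,0,0,0,0.3]]]' >/dev/null && python3 lev.py
```

```text
t18.32 rad 80.9 tcpang 1.474 toolyaw 1.506 Ftan(resist) 4.8 Frad -1.0 Fz 2.3 z 101.4 gap 0.302 tau_z(pivot)N@80: 4.8
t18.48 rad 81.0 tcpang 1.495 toolyaw 1.525 Ftan(resist) 4.4 Frad -1.3 Fz 2.7 z 101.3 gap 0.299 tau_z(pivot)N@80: 4.5
t18.65 rad 81.0 tcpang 1.515 toolyaw 1.544 Ftan(resist) 4.2 Frad -1.1 Fz 2.4 z 101.4 gap 0.301 tau_z(pivot)N@80: 4.3
t18.82 rad 81.1 tcpang 1.536 toolyaw 1.563 Ftan(resist) 3.9 Frad -0.5 Fz 3.0 z 101.4 gap 0.300 tau_z(pivot)N@80: 4.0
t18.98 rad 81.1 tcpang 1.556 toolyaw 1.582 Ftan(resist) 4.1 Frad -1.3 Fz 2.0 z 101.4 gap 0.302 tau_z(pivot)N@80: 4.2
t19.15 rad 81.2 tcpang 1.577 toolyaw 1.600 Ftan(resist) 3.9 Frad -1.2 Fz 2.9 z 101.4 gap 0.302 tau_z(pivot)N@80: 3.9
```

```bash
python3 -m crank '[[[0,0.0015,0,0,0,-0.18,0.3],[0,0,0,0,0,0,0.3]]]' >/dev/null; python3 lev.py && python3 -m crank '[[[0,0.0015,0,0,0,-0.18,0.3],[0,0,0,0,0,0,0.3]]]' >/dev/null && python3 lev.py && python3 -m crank '[[[0,0.0015,0,0,0,-0.18,0.3],[0,0,0,0,0,0,0.3]]]' >/dev/null && python3 lev.py && python3 -m crank '[[[0,0.0015,0,0,0,-0.18,0.3],[0,0,0,0,0,0,0.3]]]' >/dev/null && python3 lev.py && python3 -m crank '[[[0,0.0015,0,0,0,-0.18,0.3],[0,0,0,0,0,0,0.3]]]' >/dev/null && python3 lev.py && python3 -m crank '[[[0,0.0015,0,0,0,-0.18,0.3],[0,0,0,0,0,0,0.3]]]' >/dev/null && python3 lev.py && python3 -m crank '[[[0,0.0015,0,0,0,-0.18,0.3],[0,0,0,0,0,0,0.3]]]' >/dev/null && python3 lev.py && python3 -m crank '[[[0,0.0015,0,0,0,-0.18,0.3],[0,0,0,0,0,0,0.3]]]' >/dev/null && python3 lev.py
```

```text
t19.32 rad 81.2 tcpang 1.596 toolyaw 1.619 Ftan(resist) 4.6 Frad -2.1 Fz 2.5 z 101.4 gap 0.302 tau_z(pivot)N@80: 4.7
t19.48 rad 81.2 tcpang 1.616 toolyaw 1.638 Ftan(resist) 5.2 Frad -1.3 Fz 2.1 z 101.4 gap 0.303 tau_z(pivot)N@80: 5.3
t19.65 rad 81.3 tcpang 1.636 toolyaw 1.657 Ftan(resist) 5.5 Frad -2.3 Fz 2.2 z 101.4 gap 0.300 tau_z(pivot)N@80: 5.5
t19.82 rad 81.3 tcpang 1.656 toolyaw 1.676 Ftan(resist) 5.0 Frad -1.6 Fz 1.2 z 101.4 gap 0.297 tau_z(pivot)N@80: 5.1
t19.98 rad 81.3 tcpang 1.676 toolyaw 1.695 Ftan(resist) 4.4 Frad -2.2 Fz 1.0 z 101.4 gap 0.301 tau_z(pivot)N@80: 4.5
t20.15 rad 81.4 tcpang 1.695 toolyaw 1.714 Ftan(resist) 4.4 Frad -2.2 Fz 2.2 z 101.4 gap 0.302 tau_z(pivot)N@80: 4.5
t20.32 rad 81.4 tcpang 1.714 toolyaw 1.733 Ftan(resist) 4.0 Frad -1.6 Fz 1.9 z 101.4 gap 0.299 tau_z(pivot)N@80: 4.1
t20.48 rad 81.5 tcpang 1.734 toolyaw 1.752 Ftan(resist) 4.3 Frad -2.3 Fz 1.4 z 101.4 gap 0.299 tau_z(pivot)N@80: 4.3
```

```bash
python3 -m crank '[[[0,0.0015,0,0,0,-0.18,0.3],[0,0,0,0,0,0,0.3]]]' >/dev/null; python3 lev.py && python3 -m crank '[[[0,0.0015,0,0,0,-0.18,0.3],[0,0,0,0,0,0,0.3]]]' >/dev/null && python3 lev.py && python3 -m crank '[[[0,0.0015,0,0,0,-0.18,0.3],[0,0,0,0,0,0,0.3]]]' >/dev/null && python3 lev.py && python3 -m crank '[[[0,0.0015,0,0,0,-0.18,0.3],[0,0,0,0,0,0,0.3]]]' >/dev/null && python3 lev.py && python3 -m crank '[[[0,0.0015,0,0,0,-0.18,0.3],[0,0,0,0,0,0,0.3]]]' >/dev/null && python3 lev.py && python3 -m crank '[[[0,0.0015,0,0,0,-0.18,0.3],[0,0,0,0,0,0,0.3]]]' >/dev/null && python3 lev.py && python3 -m crank '[[[0,0.0015,0,0,0,-0.18,0.3],[0,0,0,0,0,0,0.3]]]' >/dev/null && python3 lev.py
```

```text
t20.65 rad 81.5 tcpang 1.754 toolyaw 1.770 Ftan(resist) 3.9 Frad -3.2 Fz 1.5 z 101.5 gap 0.299 tau_z(pivot)N@80: 4.0
t20.82 rad 81.5 tcpang 1.773 toolyaw 1.789 Ftan(resist) 4.5 Frad -2.5 Fz 1.6 z 101.5 gap 0.301 tau_z(pivot)N@80: 4.6
t20.98 rad 81.4 tcpang 1.787 toolyaw 1.808 Ftan(resist) 4.5 Frad -3.2 Fz 2.3 z 101.4 gap 0.297 tau_z(pivot)N@80: 4.5
t21.15 rad 81.3 tcpang 1.799 toolyaw 1.827 Ftan(resist) 6.2 Frad -2.0 Fz 2.0 z 101.4 gap 0.300 tau_z(pivot)N@80: 6.3
t21.32 rad 81.2 tcpang 1.809 toolyaw 1.846 Ftan(resist) 7.4 Frad -2.4 Fz 2.1 z 101.3 gap 0.300 tau_z(pivot)N@80: 7.6
```

The stop is felt: the tool is lagging and the force climbing.

```bash
python3 -m crank '[[[0,0.001,0,0,0,0,0.3],[0,0,0,0,0,0,0.3],[0,0,0,0,0,0,0.3]]]' >/dev/null; python3 lev.py;  python3 -m crank '[[[0,0,0,0,0,0,0.3]]]' >/dev/null; python3 lev.py
```

```text
t21.57 rad 81.2 tcpang 1.814 toolyaw 1.845 Ftan(resist) 9.8 Frad -2.9 Fz 4.0 z 101.3 gap 0.301 tau_z(pivot)N@80: 9.9
t21.65 rad 81.2 tcpang 1.814 toolyaw 1.846 Ftan(resist) 8.0 Frad -2.4 Fz 2.8 z 101.3 gap 0.298 tau_z(pivot)N@80: 8.1
```

```bash
python3 -m crank '[[[0,0.0008,0,0,0,0,0.3],[0,0,0,0,0,0,0.3],[0,0,0,0,0,0,0.3]]]' >/dev/null; python3 lev.py;  python3 -m crank '[[[0,0,0,0,0,0,0.3]]]' >/dev/null; python3 lev.py; python3 -m crank '[[[0,0,0,0,0,0,0.3]]]' >/dev/null; python3 lev.py
```

```text
t21.90 rad 81.3 tcpang 1.820 toolyaw 1.846 Ftan(resist) 8.2 Frad -2.1 Fz 4.7 z 101.3 gap 0.305 tau_z(pivot)N@80: 8.3
t21.98 rad 81.3 tcpang 1.820 toolyaw 1.846 Ftan(resist) 8.4 Frad -2.6 Fz 2.9 z 101.3 gap 0.301 tau_z(pivot)N@80: 8.5
t22.07 rad 81.3 tcpang 1.820 toolyaw 1.846 Ftan(resist) 8.4 Frad -1.9 Fz 4.2 z 101.3 gap 0.301 tau_z(pivot)N@80: 8.6
```

```bash
python3 -m crank '[[[0,0.0008,0,0,0,0,0.3],[0,0,0,0,0,0,0.3],[0,0,0,0,0,0,0.3]]]' >/dev/null; python3 lev.py;  python3 -m crank '[[[0,0,0,0,0,0,0.3]]]' >/dev/null; python3 lev.py; python3 -m crank '[[[0,0,0,0,0,0,0.3]]]' >/dev/null; python3 lev.py
```

```text
t22.32 rad 81.3 tcpang 1.824 toolyaw 1.846 Ftan(resist) 9.6 Frad -2.1 Fz 2.9 z 101.2 gap 0.303 tau_z(pivot)N@80: 9.8
t22.40 rad 81.3 tcpang 1.824 toolyaw 1.846 Ftan(resist) 9.7 Frad -1.5 Fz 4.2 z 101.2 gap 0.300 tau_z(pivot)N@80: 9.8
t22.48 rad 81.3 tcpang 1.824 toolyaw 1.846 Ftan(resist) 9.0 Frad -2.5 Fz 4.0 z 101.2 gap 0.301 tau_z(pivot)N@80: 9.2
```

```bash
python3 -m crank '[[[0,0.0006,0,0,0,0,0.3],[0,0,0,0,0,0,0.3],[0,0,0,0,0,0,0.3]]]' >/dev/null; python3 lev.py;  python3 -m crank '[[[0,0,0,0,0,0,0.3]]]' >/dev/null; python3 lev.py; python3 -m crank '[[[0,0,0,0,0,0,0.3]]]' >/dev/null; python3 lev.py
```

```text
t22.73 rad 81.3 tcpang 1.827 toolyaw 1.846 Ftan(resist) 10.4 Frad -2.9 Fz 3.6 z 101.2 gap 0.301 tau_z(pivot)N@80: 10.5
t22.82 rad 81.3 tcpang 1.827 toolyaw 1.846 Ftan(resist) 10.7 Frad -1.6 Fz 3.9 z 101.2 gap 0.298 tau_z(pivot)N@80: 10.9
t22.90 rad 81.3 tcpang 1.827 toolyaw 1.846 Ftan(resist) 10.3 Frad -1.9 Fz 3.9 z 101.2 gap 0.301 tau_z(pivot)N@80: 10.5
```

```bash
python3 -m crank '[[[0,-0.002,0,0,0,0,0.3],[0,-0.002,0,0,0,0,0.3],[0,-0.002,0,0,0,0,0.3],[0,0,0,0,0,0,0.4],[0,0,0,0,0,0,0.5],[0,0,0,0,0,0,0.5]]]' >/dev/null; python3 lev.py; python3 -m crank '[[[0,0,0,0,0,0,0.6],[0,0,-0.005,0,0,0,0.6],[0,0,-0.015,0,0,0,0.6],[0,0,-0.03,0,0,0,0.6],[0,0,-0.03,0,0,0,0.6],[0,0,-0.03,0,0,0,0.6],[-0.02,0,-0.03,0,0,0,0.6],[-0.02,0,-0.02,0,0,0,0.6],[-0.01,0,-0.01,0,0,0,0.6],[0,0,0,0,0,0,0.6],[0,0,0,0,0,0,0.6]]]'
python3 - <<'E'
from h import *
s=state(); d=imaging.get_image("wrist"); im=d["pixels"]; cv2.imwrite("pics/w4.png",im)
E
```

```text
t23.40 rad 83.0 tcpang 1.819 toolyaw 1.844 Ftan(resist) -0.3 Frad -1.0 Fz 0.6 z 102.2 gap 0.472 tau_z(pivot)N@80: -0.3
time: 24.32
tcp_pos: [646.7, -145.5, 272.1]
eef_rot: [[-0.433, 0.901, 0.001], [0.901, 0.433, 0.0], [-0.0, 0.001, -1.0]]
ft_force: [-0.2, -0.7, -0.7]
finger_gap: 0.601
gripper_force: 0.0
```

View pics/w4.png

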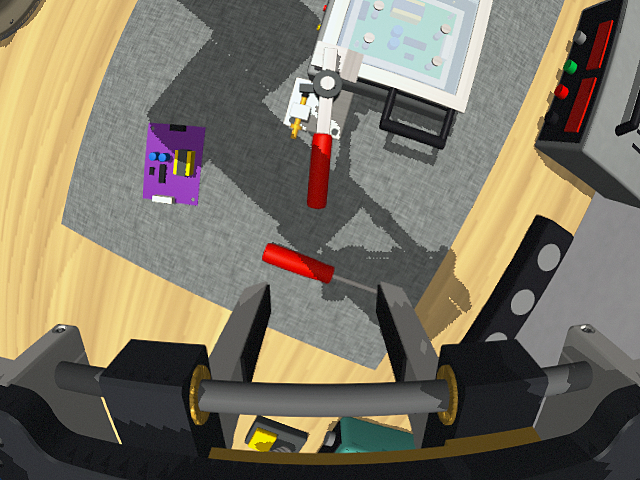

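The last view shows the gate shut with the tongue over its ramp. The lever is swung against the stop, with its handle at (319,170), and the robot is clear.

```bash
python3 -c "
from plant import bot; print(bot.hand_in())"
```

```text
the job is handed in; nothing more can be done
None
```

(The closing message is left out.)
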